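Fetch the parts box from the covered carousel

ROBOT

A 6-joint arm with a two-finger parallel gripper is mounted at the origin on the work surface; the furniture and walls round the work are solid. World frame = base frame: x ahead of the robot, y to its left, z up, the work surface at z = 0. Lengths are in mm, angles in rad, forces in N, time in s.
With the tool pointing down it reaches from about 275 to 750 mm from the base axis. Payload 10.2 kg.
Tool frame: the origin (TCP) lies between the finger pads; the fingertips stand 17 mm ahead of it and the grasp point (between the pads) lies 2 mm behind it (tips_ahead is the distance from the TCP to the fingertips, in mm); z points along the fingers, y is the line along which they close (so a half turn about z gives the same grasp; the last joint's range is limited). The gripper opens to 85 mm and grips with 20 to 120 N. Pads are 22 mm wide; open, the fingers measure 114 mm over their backs; the gripper's body (76 mm by 85 mm) begins 54 mm behind the grasp point. The pads swing forward as they close: fully open they stand 13 mm farther back than shut.
Start: joints at [1.018, 0.313, 1.498, -0, 1.331, -0.223], TCP at [170.036, 496.708, 248.294] pointing down, gripper open.
Joint ranges: [-2.94, 2.94], [-0.97, 2.17], [0.19, 2.56], [-1.23, 4.37], [0.02, 3.11], [-2.88, 2.88]. Speed limits (rad/s): [2.39, 2.39, 3.01, 3.14, 3.14, 3.14].

INTERFACE

Orientations are given as a unit quaternion [w, x, y, z].
In Python, from rig import sense, capture, finish_job, boxes_of, tips_ahead gives the robot as it stands.
- The arm moves only by the tool drive_tool, never from a script. Its argument "commands" is text: rows parted by semicolons, each of 7 numbers parted by spaces: the shift along the world's x, y, z in units of 0.1 m (1.0 is 0.1 m), then the turn, a rotation vector about the world's x, y, z in units of pi/4 rad (1.0 is pi/4 rad), then the opening in per cent of the stroke, from 0 (shut) to 100 (fully open). A call has 1 to 20 rows; each row shifts and turns the commanded pose from where the row before left it; what a row does not reach is not made up. A row lasts 1/12 s, in which the tool goes at most 41.7 mm and 7.16 degrees, less where a joint would pass 70% of its speed; a pose out of reach is approached as far as the arm can. A call with a number of a shift or a turn outside -1 to 1 is refused whole. A call with a gripper value outside its range is refused whole. The fingers move at their own pace and stop on an object; "force" is the grip in N (left out, the last holds). Time passes only in rows, so rows that do not move let the fingers close. It gives the time, the measured TCP pose, the force, the opening and the grip force at its end, in the units of the state.
- sense(): the state, without advancing time (a new reading comes with each control period).
- capture(name): name is "side" or "top" or "wrist"; returns a dict with "pixels" (384x512x3 uint8, blue, green, red), "fov_y" (degrees; the focal length in pixels is half the picture's height over the tangent of half this angle, whatever the lens; pixels are square), "cx", "cy" (the principal point, pixels), "position" and "attitude" of the camera in the world; the wrist camera has in their place "tool_from_camera" (4x4, takes a point from camera to tool coordinates, whose origin is the TCP and whose axes are the flange's). Camera axes: x right, y down, z forward; pixel columns grow to the right and rows downward; lengths in mm; the calibration is good to about 2 mm. A picture is of the moment at which its call begins: read the wrist's pose just before it. There is no depth.
- finish_job(): hands the job in; it is judged then, once.
Trained networks look in a picture, given as the dict that the camera call returned (one of the last four; its "shot" number tells which), for a name from the list of things; names that differ only in an ending like _2 or _b are one class to them, and where a whole thing is asked for, a point or a joint stands for the part that bears it (a point fixed in the world has none). Each returns a list of dicts, best first, with "confidence" (0 to 1); they miss things now and then, are a little off and sometimes report something else, mostly with a low value. They report only what shows in the picture. A call takes as long as a camera call. They do not tell look-alikes from the thing itself.
- boxes_of(picture, name): "position" ([column, row] in pixels, amid what is visible of it).
The state is a dict: "time_s": time; "joints": joint angles; "dq": joint speeds; "tau": joint torques, N m; "eef_pos": TCP position; "ee_rot": TCP orientation; "force": force on the tool from outside, world axes, zero at the start; "wrist_torque": the same for the moment, N m; "grip_width": opening from 0.0 (shut) to 1.0 (fully open); "grip_force": force on a finger pad.
Only numpy, scipy, OpenCV 4.12 (cv2) and the standard library are available. Lean on these libraries where they do the work, as an engineer would, in place of code of your own. Each camera call takes 0.05 s, during which the arm holds its last target. There are 200 camera calls.

TASK

Turn the carousel by the red knob on top until the clear parts box on it stands in the middle of the cabinet's open front, then take the box out through that opening and set it down flat inside the yellow tray. Keep the box level all the way, leave the other things on the carousel and on the bench where they are, and do not push hard against the cabinet.

Things in the scene. Friction and masses are not known exactly. Their poses are not given: they have to be found in the camera images.
- cabinet: Fixed cabinet round the carousel: grey foot plate 336 x 336 x 14 mm, clear sides, rear and roof with aluminium edges, 202 mm high. Origin: centre of the underside, on the carousel's axis. Its own -x side is the open front. The clear sides stand 164 mm either side of the axis and run back from 65 mm in front of the axis.
- roof_edge (a point): Middle of the clear roof's straight front edge, at its underside: 114 mm in front of the carousel's axis, 192 mm above the bench. The roof (to 202 mm) covers all behind it, so an upright gripper cannot reach a box at the front spot: come from the front with the tool tilted 25 to 45 degrees, fingers pointing down and inward (along the cabinet's +x).
- front_spot (a point): Point on the carousel's floor in the middle of the open front: 100 mm from the axis along the cabinet's own -x, 28 mm above the bench. Axes as the cabinet's. The box shall stand here (its bay facing the opening, within about 15 degrees) and the carousel at rest before the box is taken hold of.
- turntable (a joint): Turn of the carousel, rad: 0 at the start, positive anticlockwise from above, range -6.28 to 6.28; friction 0.12 N m, stays where left. Grey disc of diameter 300 mm, floor 28 mm above the bench, lip rising 8 mm above the floor, four 90 degree bays parted by blue cross walls 50 mm high above the floor, 4 mm thick. Things in the bays ride with it.
- knob_grip (a point): Middle of the red bar knob on top of the carousel, on its axis, 240 mm above the bench, turning with it. The bar is 76 mm long along this point's x, 20 mm thick along its y, from 219 to 255 mm above the bench; under it a black disc of diameter 52 mm, top at 220 mm. The bay middles lie along the point's +x, +y, -x and -y.
- parts_box: Clear lidded box with a white lid and cream parts inside, rigid and shut, 57 mm (own x) x 77 mm (own y) x 41 mm high, about 0.07 kg. Origin: centre of its underside. It stands 100 mm from the carousel's axis in the middle of one bay, long side pointing at the axis within 0.1 rad. Grip it across the 57 mm.
- tape: Roll of tan tape lying flat, diameter 100 mm, 25 mm high, in another bay. Origin: centre of its underside. Stays in its bay.
- marker: Yellow marker pen lying in another bay, 18 x 137 x 21 mm. Origin: middle, underside. Stays in its bay.
- sleeve: Pale turned metal sleeve lying in another bay, 72 x 15 x 15 mm. Origin: middle, underside. Stays in its bay.
- tray_floor (a point): Centre of the floor of the yellow tray (fixed, black inside), 5 mm above the bench. Outside 158 mm along this point's x by 138 mm along its y; walls 4 mm thick, only 9 mm high above the bench; inside 150 x 130 mm. The box may lie in it at any yaw.
- screwdriver: Red-handled screwdriver lying on the bench, 188 mm long, bystander. Origin: middle, underside.
- foam: Tan foam block 60 x 130 x 45 mm on the bench, bystander. Origin: centre of its underside.
Not all that is in view belongs to the job. What is shaped like the tape but black, purple or turquoise is not meant.

How it is judged:
By the outcome, as a careful person would: the job done as asked, in the order asked, and still so for the second after the job is handed in, with the robot touching nothing.
It also fails if it takes over 72 s, if anything falls off the work surface, if the arm or the gripper's body presses on something with over 40 N, if the wrist force passes 120 N, or if a joint passes its speed limit or range.

## Working session

There is one attempt and no reset: what is moved stays moved. The work goes in short steps, Python scripts to look and compute and a tool call to move; the robot and the scene stay as the last step left them, time stands still between calls to the robot, and variables do not carry over. Pictures are saved under pics/ and viewed, at most 13 in all, crops included, and the job is handed in when it is done.

Besides the shell and the picture viewer there is one more tool, called as a command line: name --argument value ..., lists and objects as JSON in quotes. drive_tool: Moves the arm, as the interface text tells. Shifts and turns lie within -1 to 1; 1 stands for 0.1 m of shift or pi/4 rad of turn. Its arguments: {"type":"object","properties":{"commands":{"type":"string"},"force":{"type":"number"}},"required":["commands"]}

```bash
mkdir -p pics; ls; cat > h.py <<'E'
import numpy as np, cv2
from rig import *
from scipy.spatial.transform import Rotation as R
def K(p):
    f=p["pixels"].shape[0]/2/np.tan(np.radians(p["fov_y"])/2); return f,p["cx"],p["cy"]
def pose(p,s=None):
    if "position" in p:
        a=np.array(p["attitude"],float)
        r=a if a.shape==(3,3) else R.from_quat(a,scalar_first=True).as_matrix()
        return r,np.array(p["position"],float)
    T=np.array(p["tool_from_camera"]); q=R.from_quat(s["ee_rot"],scalar_first=True).as_matrix()
    return q@T[:3,:3], q@T[:3,3]+np.array(s["eef_pos"])
def ray(p,uv,s=None):
    f,cx,cy=K(p); r,t=pose(p,s); d=r@np.array([(uv[0]-cx)/f,(uv[1]-cy)/f,1]); return t,d
def at_z(p,uv,z,s=None):
    t,d=ray(p,uv,s); return t+d*(z-t[2])/d[2]
def proj(p,X,s=None):
    f,cx,cy=K(p); r,t=pose(p,s); c=r.T@(np.array(X)-t); return np.array([cx+f*c[0]/c[2],cy+f*c[1]/c[2]])
E
python3 - <<'E'
from h import *
s=sense(); print(s)
ims=[]
for n in("top","side","wrist"):
    p=capture(n); ims.append(p["pixels"]); print(n,pose(p,s)[1].round(),p["fov_y"],p["cx"],p["cy"])
    for o in ["cabinet","knob_grip","parts_box","tape","marker","sleeve","tray_floor","screwdriver","foam","turntable"]:
        b=boxes_of(p,o)
        print(o,[(np.round(x["position"]).tolist(),round(x["confidence"],2),at_z(p,x["position"],{"knob_grip":255,"parts_box":60,"tape":50,"marker":45,"sleeve":40,"cabinet":100}.get(o,5),s).round()[:2].tolist()) for x in b[:3]])
cv2.imwrite("pics/a.png",cv2.resize(ims[0],(800,600),interpolation=cv2.INTER_CUBIC)); cv2.imwrite("pics/b.png",cv2.resize(np.hstack(ims[1:]),(800,300),interpolation=cv2.INTER_AREA))
E
```

```text
pics
{'time_s': 0.0, 'joints': array([ 1.01758498e+00,  3.13432400e-01,  1.49844954e+00,  1.01643153e-05,
        1.33097563e+00, -2.23402498e-01]), 'dq': array([-5.85452067e-04, -8.92729212e-04, -9.10336034e-04, -8.34438788e-05,
       -1.35771858e-04,  2.69728044e-04]), 'tau': array([-6.82512073e-04, -4.12273264e+01, -2.59740329e+01, -2.56935182e-04,
        4.09498578e-03, -3.26303984e-05]), 'eef_pos': array([169.91169263, 496.4964304 , 247.73937209]), 'ee_rot': array([-2.44030861e-04,  1.64159216e-01,  9.86433653e-01, -5.83503352e-04]), 'force': array([-0.3092768 ,  0.26620903, -0.21824449]), 'wrist_torque': array([-0.01668663,  0.02837806,  0.05201485]), 'grip_force': 0.0, 'grip_width': 0.9991288014841465}
top [ -64.  172. 1037.] 55.00922020078511 261.62531661152445 192.25741522101535
cabinet [([244.0, 165.0], 0.94, [752.0, -50.0])]
knob_grip [([251.0, 207.0], 0.72, [471.0, 14.0])]
parts_box []
tape [([240.0, 294.0], 0.95, [341.0, 96.0]), ([291.0, 271.0], 0.89, [356.0, -63.0]), ([281.0, 184.0], 0.67, [669.0, -155.0])]
marker [([246.0, 210.0], 0.67, [610.0, -10.0])]
sleeve []
tra
[... 423 characters left out ...]
100.0])]
tape [([197.0, 257.0], 0.89, [374.0, 72.0]), ([271.0, 206.0], 0.78, [668.0, -118.0]), ([250.0, 268.0], 0.7, [347.0, -81.0])]
marker [([236.0, 213.0], 0.57, [617.0, -1.0])]
sleeve []
tray_floor [([117.0, 247.0], 0.7, [439.0, 344.0])]
screwdriver [([304.0, 285.0], 0.65, [349.0, -231.0]), ([253.0, 180.0], 0.35, [935.0, -25.0])]
foam [([333.0, 242.0], 0.85, [549.0, -325.0])]
turntable [([250.0, 204.0], 0.7, [745.0, -35.0])]
wrist [ 94. 522. 373.] 66.0514391768583 254.47748836055106 196.24132637000557
cabinet []
knob_grip []
parts_box []
tape [([214.0, 333.0], 0.71, [359.0, 374.0])]
marker []
sleeve []
tray_floor [([214.0, 335.0], 0.7, [400.0, 350.0])]
screwdriver []
foam []
turntable []
```

View pics/a.png

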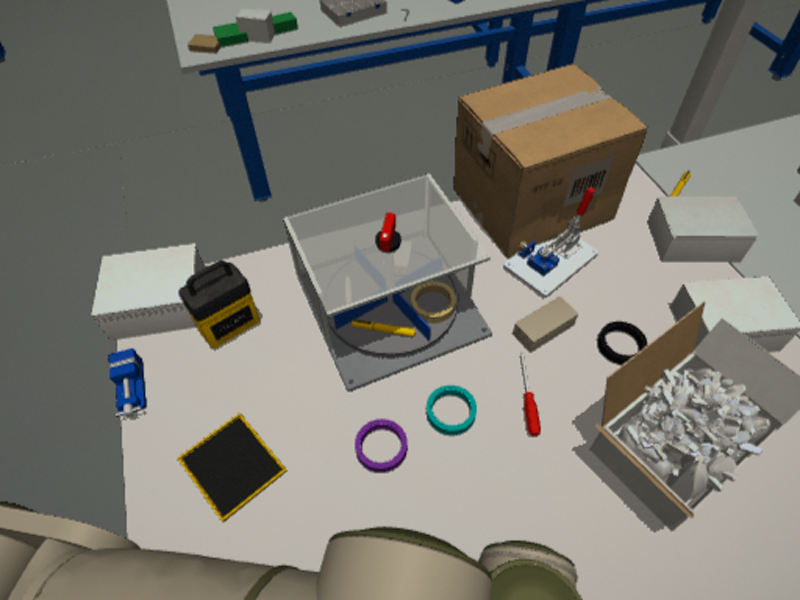

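View pics/b.png

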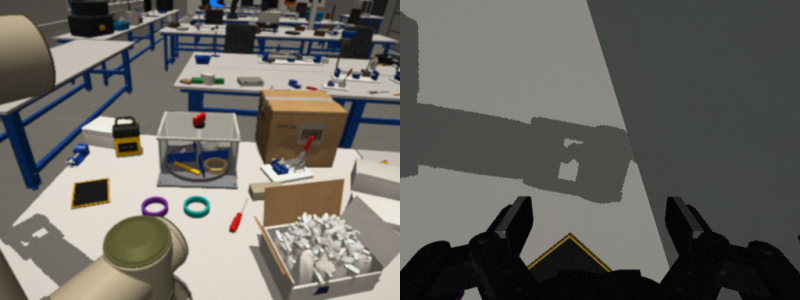

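```bash
python3 - <<'E'
from h import *
p=capture("top"); q=capture("side")
k=1/1.5625
pts={"footFL":((349,388),14),"footFR":((491,333),14),"t1":((240,414),9),"t2":((286,468),9),"t3":((224,519),9),"t4":((179,460),9),"roofFR":((490,258),202),"roofBR":((432,176),202),"roofBL":((285,218),202),"knobtop":((387,230),255)}
for n,(uv,z) in pts.items(): print(n,at_z(p,np.array(uv)*k,z).round(1))
def crop(p,x0,y0,w,h,W,H): return cv2.resize(p["pixels"][y0:y0+h,x0:x0+w],(W,H),interpolation=cv2.INTER_CUBIC)
a=crop(p,178,110,140,144,583,600)
cv2.imwrite("pics/c.png",a)
b=crop(q,195,135,120,108,667,600)
cv2.imwrite("pics/d.png",b)
E
```

```text
footFL [515.4  97.3  14. ]
footFR [ 541.  -227.3   14. ]
t1 [535.1 314.1   9. ]
t2 [396.7 252.5   9. ]
t3 [342.7 374.1   9. ]
t4 [479.3 436.8   9. ]
roofFR [ 591.6 -226.   202. ]
roofBR [ 856.2 -207.2  202. ]
roofBL [836.6 125.6 202. ]
knobtop [681.4 -46.8 255. ]
```

View pics/c.png

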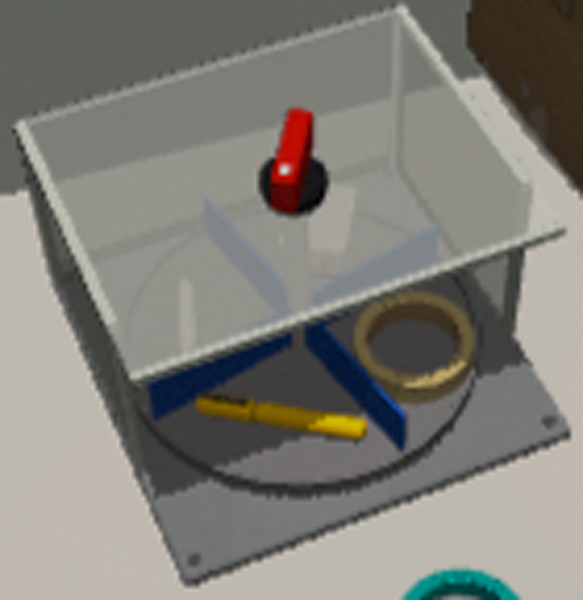

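View pics/d.png

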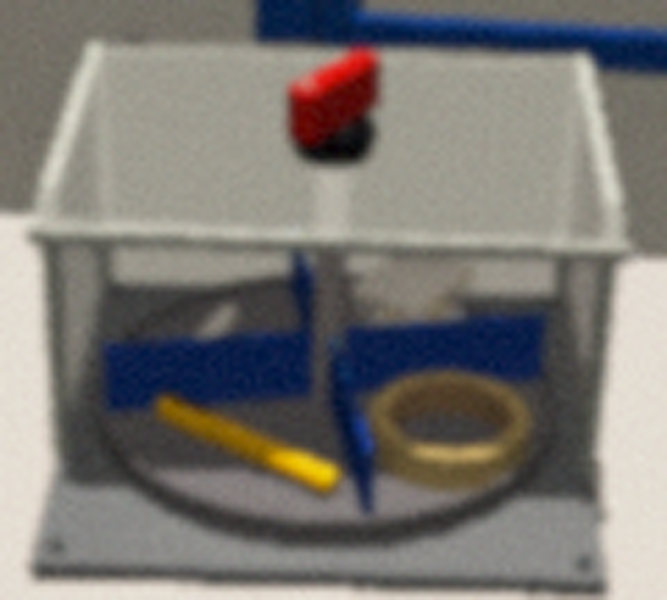

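```bash
python3 - <<'E'
from h import *
from scipy.optimize import least_squares
p=capture("top"); q=capture("side")
c=lambda u,v:np.array([178+u/4.164,110+v/4.167]); d=lambda u,v:np.array([195+u/5.558,135+v/5.556])
O=[(p,c(190,583),(-168,168,14)),(p,c(569,434),(-168,-168,14)),(p,c(17,125),(168,168,202)),(p,c(403,8),(168,-168,202)),
(q,d(33,572),(-168,168,10)),(q,d(604,590),(-168,-168,10)),(q,d(93,42),(168,168,202)),(q,d(588,53),(168,-168,202))]
W=lambda v,X:np.array([v[0]+np.cos(v[2])*X[0]-np.sin(v[2])*X[1],v[1]+np.sin(v[2])*X[0]+np.cos(v[2])*X[1],X[2]])
for sel in (O,O[:4],O[4:]):
    r=least_squares(lambda v:np.concatenate([proj(a,W(v,X))-u for a,u,X in sel]),[690,-52,.07],loss="soft_l1",x_scale=[1,1,.01]); print(r.x.round(3),r.fun.round(1))
v=least_squares(lambda v:np.concatenate([proj(a,W(v,X))-u for a,u,X in O]),[690,-52,.07],x_scale=[1,1,.01]).x
for n,a,b,z in [("knob",(290,170),(300,112),255),("wallR",(315,322),(405,412),78),("wallL",(290,340),(150,378),78),("box lid far/near",(340,185),(325,220),69)]:
    A,B=at_z(p,c(*a),z),at_z(p,c(*b),z); print(n,A.round(),B.round(),np.degrees(np.arctan2(*(B-A)[1::-1])).round(1))
print("knobtop",at_z(p,c(295,142),255).round(1),at_z(q,d(335,83),255).round(1))
f=lambda im,x,y:at_z(im,(x,y),0).round()
print("toolbox base",f(p,213/1.5625,346/1.5625),f(p,260/1.5625,322/1.5625))
E
```

```text
[ 6.88847e+02 -5.39100e+01  8.10000e-02] [-0.4  0.7  2.4 -0.3 -0.6 -1.6  0.4 -1.8 -1.3  0.2  1.   0.3 -0.8 -0.6
 -0.   0.1]
[ 6.86977e+02 -5.28180e+01  8.40000e-02] [-0.4  1.4  2.4  0.1 -0.9 -1.   0.1 -1.4]
[ 6.90408e+02 -5.48820e+01  8.00000e-02] [-0.9 -0.1  1.3  0.  -0.4 -0.8  0.2  0. ]
knob [667. -42. 255.] [721. -67. 255.] -25.4
wallR [666. -56.  78.] [560. -93.  78.] -161.2
wallL [656. -32.  78.] [657.  82.  78.] 89.3
box lid far/near [ 810. -128.   69.] [ 775. -103.   69.] 143.2
knobtop [692.6 -54.2 255. ] [673.4 -56.1 255. ]
toolbox base [721. 343.   0.] [750. 236.   0.]
```

drive_tool --commands "0 0 0.3 0 0 0 100;0.25 -0.3 0.1 0 0 0 100;0.25 -0.3 0.1 0 0 0 100;0.25 -0.3 0.1 0 0 0 100;0.25 -0.3 0.1 0 0 0 100;0.25 -0.3 0.1 0 0 0 100;0.25 -0.3 0 0 0 0 100;0.25 -0.3 0 0 0 0 100;0.25 -0.3 0 0 0 0 100;0.25 -0.3 0 0 0 0 100;0.25 -0.3 0 0 0 0 100;0.25 -0.3 0 0 0 0 100;0.25 -0.3 0 0 0 0 100;0.25 -0.3 0 0 0 0 100;0.25 -0.3 0 0 0 0 100;0.25 -0.3 0 0 0 0 100;0.25 -0.3 0 0 0 0 100;0.25 -0.3 0 0 0 0 100;0.2 -0.1 0 0 0 0 100;0 0 0 0 0 0 100"

```text
time_s: 3.52
eef_pos: [617.1, -26.4, 326.3]
ee_rot: [-0.001, 0.166, 0.986, -0.0]
force: [-0.6, 0.4, -0.6]
grip_width: 1.004
grip_force: 0.0
```

```bash
python3 - <<'E'
from h import *
s=sense(); p=capture("wrist"); print(s["eef_pos"],s["joints"].round(2)); r,t=pose(p,s); print(t,r[:,2])
q=R.from_quat(s["ee_rot"],scalar_first=True).as_matrix(); print(q.round(3)); print(p["tool_from_camera"])
for n in("knob_grip","parts_box","tape","sleeve"): print(n,boxes_of(p,n))
cv2.imwrite("pics/e.png",cv2.resize(p["pixels"],(800,600),interpolation=cv2.INTER_CUBIC))
E
```

```text
[617.12007173 -26.38619965 326.33973655] [-0.23  0.49  1.04 -0.    1.61 -1.47]
[541.8579915   -0.60735606 451.72617061] [ 0.28941844 -0.10075931 -0.95188472]
[[-0.945  0.327 -0.002]
 [ 0.327  0.945  0.   ]
 [ 0.002 -0.    -1.   ]]
[[ 7.12353374e-04 -9.51378315e-01 -3.08024017e-01  7.97606343e+01]
 [ 9.99999708e-01  7.62605195e-04 -4.27657534e-05 -3.27957008e-01]
 [ 2.75587126e-04 -3.08023897e-01  9.51378580e-01 -1.25255024e+02]
 [ 0.00000000e+00  0.00000000e+00  0.00000000e+00  1.00000000e+00]]
knob_grip [{'position': [249.1, 148.1], 'confidence': 0.69}]
parts_box []
tape [{'position': [165.5, 49.8], 'confidence': 0.88}, {'position': [181.0, 174.6], 'confidence': 0.75}]
sleeve []
```

View pics/e.png

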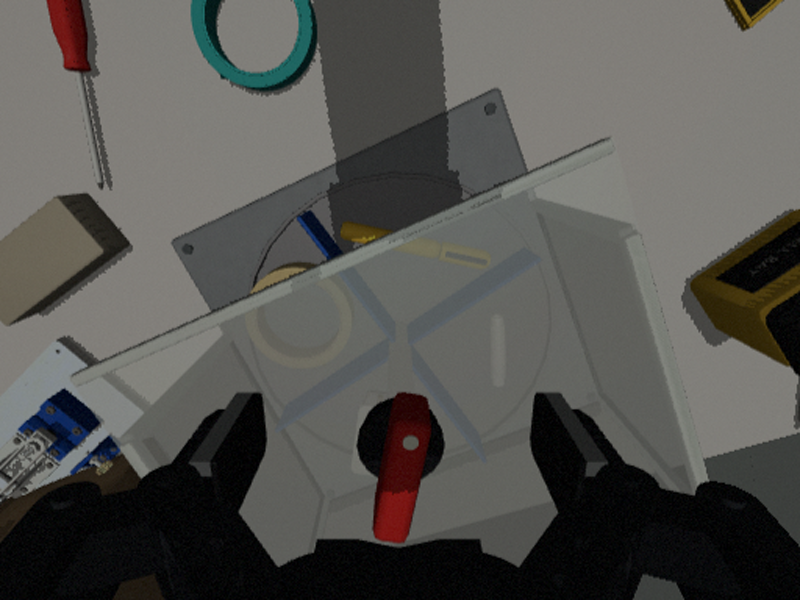

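```bash
python3 - <<'E'
from h import *
s=sense(); p=capture("wrist"); g=lambda u,v,z:at_z(p,np.array([u,v])*.64,z,s)
print("disc",g(400,438,220).round(1)); A=g(391,540,255); B=g(411,397,219)
print("bar",A.round(1),B.round(1),((A+B)/2).round(1),np.degrees(np.arctan2(*(A-B)[1::-1])),np.hypot(*(A-B)[:2]))
C=g(399,333,78); print("wallcross",C.round(1))
for e in [(540,255),(300,215),(283,420),(482,457)]:
    D=g(*e,78)-C; print(np.degrees(np.arctan2(*D[1::-1])).round(1),np.hypot(*D[:2]).round())
F=g(174,240,14);G=g(498,90,14); print("foot",F.round(),G.round(),np.degrees(np.arctan2(*(G-F)[1::-1]))-90)
b=(F+G)/2; n=(G-F)[[1,0]]*[1,-1]; print(b[:2]+n/np.hypot(*n)*168)
print("box",g(368,430,69).round())
E
```

```text
disc [688.  -46.3 220. ]
bar [724.8 -64.1 255. ] [664.9 -31.8 219. ] [694.9 -48.  237. ] -28.305002367371547 68.017950931435
wallcross [677.6 -43.   78. ]
101.9 135.0
-160.7 129.0
-70.0 138.0
13.2 150.0
foot [ 541. -224.   14.] [515. 103.  14.] 4.698345630163843
[695.44100072 -46.59102633]
box [ 766. -104.   69.]
```

drive_tool --commands "0.37 -0.11 0 0 0 -0.1 100;0.37 -0.11 0 0 0 -0.1 100;0 0 0 0 0 0 100;0 0 -0.2 0 0 0 100;0 0 -0.2 0 0 0 100;0 0 -0.1 0 0 0 100;0 0 0 0 0 0 100;0 0 0 0 0 0 100"

```text
time_s: 4.48
eef_pos: [687.0, -44.4, 279.3]
ee_rot: [0.0, 0.239, 0.971, 0.0]
force: [-0.4, 0.3, 0.9]
grip_width: 1.003
grip_force: 0.0
```

drive_tool --commands "0.03 -0.04 -0.16 0 0 0 100;0 0 -0.2 0 0 0 100;0 0 0 0 0 0 60;0 0 0 0 0 0 30;0 0 0 0 0 0 0;0 0 0 0 0 0 0;0 0 0 0 0 0 0;0 0 0 0 0 0 0;0 0 0 0 0 0 0;0 0 0 0 0 0 0" --force 40

```text
time_s: 5.32
eef_pos: [690.2, -49.2, 243.8]
ee_rot: [0.001, 0.239, 0.971, -0.0]
force: [-2.9, -1.7, 5.4]
grip_width: 0.226
grip_force: 40.1
```

drive_tool --commands "0 0 0 0 0 -0.03 0;0 0 0 0 0 -0.07 0;0 0 0 0 0 -0.1 0;0 0 0 0 0 -0.1 0;0 0 0 0 0 -0.1 0;0 0 0 0 0 -0.1 0;0 0 0 0 0 -0.1 0;0 0 0 0 0 -0.1 0;0 0 0 0 0 -0.1 0;0 0 0 0 0 -0.1 0;0 0 0 0 0 -0.1 0;0 0 0 0 0 -0.1 0;0 0 0 0 0 -0.1 0;0 0 0 0 0 -0.1 0;0 0 0 0 0 -0.1 0;0 0 0 0 0 -0.1 0;0 0 0 0 0 -0.1 0;0 0 0 0 0 -0.07 0;0 0 0 0 0 -0.03 0;0 0 0 0 0 0 0"

```text
time_s: 6.98
eef_pos: [696.5, -46.3, 243.9]
ee_rot: [0.006, 0.788, 0.615, 0.009]
force: [48.8, 8.6, -4.0]
grip_width: 0.226
grip_force: 47.2
```

drive_tool --commands "0.04 0.01 0 0 0 0 0;0.03 0.01 0 0 0 0 0;0 0 0 0 0 0 0;0 0 0 0 0 0 0"

```text
time_s: 7.32
eef_pos: [697.1, -46.2, 243.7]
ee_rot: [-0.0, 0.789, 0.615, 0.0]
force: [-6.5, 1.5, 5.5]
grip_width: 0.226
grip_force: 41.4
```

drive_tool --commands "0 0 0 0 0 -0.03 0;0 0 0 0 0 -0.07 0;0 0 0 0 0 -0.1 0;0 0 0 0 0 -0.1 0;0 0 0 0 0 -0.1 0;0 0 0 0 0 -0.1 0;0 0 0 0 0 -0.1 0;0 0 0 0 0 -0.1 0;0 0 0 0 0 -0.1 0;0 0 0 0 0 -0.1 0;0 0 0 0 0 -0.1 0;0 0 0 0 0 -0.1 0;0 0 0 0 0 -0.1 0;0 0 0 0 0 -0.1 0;0 0 0 0 0 -0.1 0;0 0 0 0 0 -0.1 0;0 0 0 0 0 -0.05 0;0 0 0 0 0 -0.03 0;0 0 0 0 0 0 0;0 0 0 0 0 0 0"

```text
time_s: 8.98
eef_pos: [701.3, -51.4, 243.8]
ee_rot: [0.004, 0.999, 0.039, 0.008]
force: [31.2, -19.3, -2.3]
grip_width: 0.223
grip_force: 40.7
```

drive_tool --commands "0.04 -0.03 0 0 0 0 0;0 0 0 0 0 0 0;0 0 0 0 0 0 0;0 0 0 0 0 0 100;0 0 0 0 0 0 100;0 0 0 0 0 0 100;0 0 0 0 0 0 100;0 0 0 0 0 0 100;0 0 0 0 0 0 100;0 0 0.2 0 0 0 100;0 0 0.3 0 0 0 100;0 0 0.3 0 0 0 100;-0.3 0 0 0 0 0 100;-0.3 0 0 0 0 0 100;-0.4 0 0 0 0 0 100;-0.4 0 0 0 0 0 100;-0.4 0 0 0 0 0 100;-0.4 0 0 0 0 0 100;0 0 0 0 0 0 100;0 0 0 0 0 0 100"

```text
time_s: 10.65
eef_pos: [480.1, -49.6, 323.3]
ee_rot: [0.0, 0.999, 0.041, 0.001]
force: [0.5, -0.5, -0.0]
grip_width: 0.998
grip_force: 0.0
```

```bash
python3 - <<'E'
from h import *
s=sense(); print(s["eef_pos"],s["joints"].round(2))
ims=[]
for n in("top","side"):
    p=capture(n); ims.append(p)
    for o in ("parts_box","tape","marker"): print(n,o,[(x["position"],round(x["confidence"],2),at_z(p,x["position"],48).round()) for x in boxes_of(p,o)])
p,q=ims
a=cv2.resize(p["pixels"][110:254,178:318],(400,412),interpolation=cv2.INTER_CUBIC)
b=cv2.resize(q["pixels"][135:243,195:315],(400,360),interpolation=cv2.INTER_CUBIC)
o=np.zeros((412,800,3),np.uint8);o[:,:400]=a;o[:360,400:]=b
cv2.imwrite("pics/f.png",o)
E
```

```text
[480.10250137 -49.55444235 323.30007839] [-0.35  0.17  1.48  0.    1.49  1.14]
top parts_box [([228.7, 203.5], 0.7, array([652.,  37.,  48.]))]
top tape [([393.9, 211.7], 0.66, array([ 438., -460.,   48.])), ([232.1, 205.5], 0.48, array([641.,  28.,  48.]))]
top marker []
side parts_box [([250.8, 213.8], 0.73, array([613., -52.,  48.]))]
side tape [([251.7, 271.1], 0.76, array([338., -86.,  48.])), ([197.5, 257.9], 0.74, array([371.,  71.,  48.])), ([219.8, 198.4], 0.63, array([696.,  70.,  48.])), ([256.7, 203.9], 0.35, array([678., -65.,  48.]))]
side marker []
```

View pics/f.png

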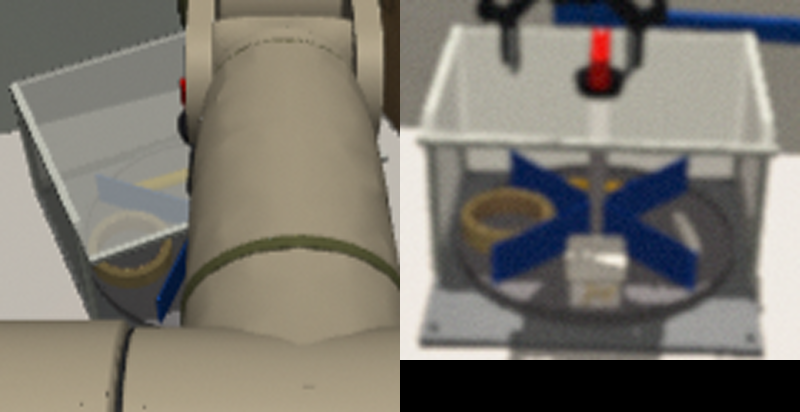

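drive_tool --commands "0 0 0 0 0 0.15 100;0 0 0 0 0 0.155 100;0 0 0 0 0 0.155 100;0 0 0 0 0 0.155 100;0 0 0 0 0 0.155 100;0 0 0 0 0 0.155 100;0 0 0 0 0 0.155 100;0 0 0 0 0 0.155 100;0 0 0 0 0 0.155 100;0 0 0 0 0 0.155 100;0 0 0 0 0 0.155 100;0 0 0 0 0 0.155 100;0 0 0 0 0 0.155 100;0 0 0 0 0 0.155 100;0 0 0 0 0 0.155 100;0 0 0 0 0 0.155 100;0 0 0 0 0 0.155 100;0 0 0 0 0 0.155 100;0 0 0 0 0 0.155 100;0 0 0 0 0 0.155 100"

```text
time_s: 12.72
eef_pos: [481.5, -49.8, 322.2]
ee_rot: [-0.0, 0.306, 0.952, 0.0]
force: [-0.0, 0.4, 0.3]
grip_width: 1.001
grip_force: 0.0
```

drive_tool --commands "0 0 0 0 0 0.155 100;0 0 0 0 0 0.155 100;0 0 0 0 0 0.155 100;0 0 0 0 0 0.155 100;0 0 0 0 0 0.155 100;0 0 0 0 0 0.13 100;0 0 0 0.01 -0.13 0 100;0 0 0 0.01 -0.13 0 100;0 0 0 0.01 -0.13 0 100;0 0 0 0.01 -0.13 0 100;0 0 0 0.01 -0.13 0 100;0 0 0 0.01 -0.13 0 100;0.05 -0.02 -0.2 0 0 0 100;0.05 -0.02 -0.3 0 0 0 100;0.05 -0.02 -0.3 0 0 0 100;0.05 -0.02 -0.3 0 0 0 100;0 0 -0.2 0 0 0 100;0 0 0 0 0 0 100;0 0 0 0 0 0 100"

```text
time_s: 14.3
eef_pos: [501.4, -57.7, 192.3]
ee_rot: [0.302, -0.039, 0.953, 0.011]
force: [-0.7, 0.4, 0.7]
grip_width: 0.999
grip_force: 0.0
```

```bash
python3 - <<'E'
from h import *
s=sense(); p=capture("wrist"); print(s["eef_pos"],s["joints"].round(2)); q=R.from_quat(s["ee_rot"],scalar_first=True).as_matrix(); print(q.round(3))
for z in (48,69): print([(x["position"],round(x["confidence"],2),at_z(p,x["position"],z,s).round()) for x in boxes_of(p,"parts_box")])
cv2.imwrite("pics/g.png",cv2.resize(p["pixels"],(800,600),interpolation=cv2.INTER_CUBIC))
E
```

```text
[501.38207898 -57.73536872 192.33151635] [-0.5   0.1   2.06  0.65  0.55 -2.64]
[[-0.815 -0.082  0.574]
 [-0.068  0.997  0.045]
 [-0.576 -0.002 -0.818]]
[([242.5, 171.7], 0.93, array([590., -63.,  48.]))]
[([242.5, 171.7], 0.93, array([567., -64.,  69.]))]
```

View pics/g.png

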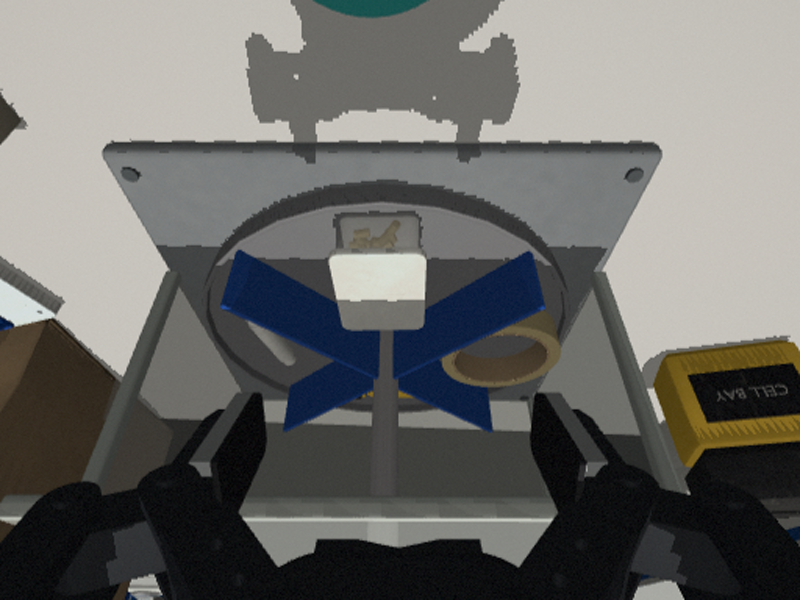

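```bash
python3 - <<'E'
from h import *
s=sense(); p=capture("wrist"); g=lambda u,v,z:at_z(p,np.array([u,v])*.64,z,s)
L=[g(330,257,69),g(427,257,69),g(423,328,69),g(343,328,69)]
for l in L: print(l.round(1))
c=np.mean(L,0); print("lid",c.round(1)); e=(L[0]+L[1]-L[2]-L[3]); print(np.degrees(np.arctan2(*e[1::-1]))-180, np.hypot(*e[:2])/2)
print("bottom front",g(336,253,28),g(382,213,28).round(1))
F=g(104,145,14);G=g(661,146,14); print("foot",F,G); d=G-F; d/=np.hypot(*d[:2]); print(np.degrees(np.arctan2(-d[0],d[1])),(F+G)/2)
q=R.from_quat(s["ee_rot"],scalar_first=True).as_matrix(); z=q[:,2]
for z0 in (50,55):
  T=c.copy();T[2]=z0; T[:2]-=4*np.array([.997,.081]); tcp=T+2*z  # grasp pt 2 behind TCP
  print("tcp",tcp.round(1),"delta",(tcp-s["eef_pos"]).round(1)); rel=s["eef_pos"]-tcp; print("along",rel@z, "perp",(rel-(rel@z)*z).round(1))
E
```

```text
[563.  -92.6  69. ]
[558.1 -37.   69. ]
[630.5 -30.1  69. ]
[635.6 -86.   69. ]
lid [596.8 -61.4  69. ]
-354.68946752287843 72.84832490922139
bottom front [603.33380418 -93.6261294   28.        ] [563.8 -63.6  28. ]
foot [ 538.24240863 -228.45503359   14.        ] [510.91323909  95.831071    14.        ]
4.817211576418315 [524.57782386 -66.3119813   14.        ]
tcp [594.  -61.7  48.4] delta [  92.    -3.6 -145.8]
along -171.86866502453438 perp [ 7.1 11.1  5.6]
tcp [594.  -61.7  53.4] delta [  92.    -3.6 -140.8]
along -167.7904520303197 perp [ 4.8 10.9  3.9]
```

drive_tool --commands "0.15 -0.02 -0.22 0 0 0 100;0.15 -0.02 -0.22 0 0 0 100;0.14 -0.01 -0.22 0 0 0 100;0.14 -0.01 -0.23 0 0 0 100;0 0 0 0 0 0 100;0 0 0 0 0 0 100"

```text
time_s: 15.0
eef_pos: [560.6, -62.8, 105.5]
ee_rot: [0.3, -0.04, 0.953, 0.01]
force: [-0.2, -0.0, 0.8]
grip_width: 0.998
grip_force: 0.0
```

drive_tool --commands "0.11 0.01 -0.17 0 0 0 100;0.11 0 -0.17 0 0 0 100;0.11 0 -0.17 0 0 0 100;0 0 0 0 0 0 100;0 0 0 0 0 0 100;0 0 0 0 0 0 100"

```text
time_s: 15.5
eef_pos: [599.2, -59.1, 64.6]
ee_rot: [0.293, -0.037, 0.955, 0.008]
force: [-0.7, -0.6, -0.6]
grip_width: 1.001
grip_force: 0.0
```

```bash
python3 - <<'E'
from h import *
s=sense(); p=capture("wrist"); print(s["eef_pos"],s["force"],s["joints"].round(2))
cv2.imwrite("pics/i.png",cv2.resize(p["pixels"],(800,600),interpolation=cv2.INTER_CUBIC))
E
```

```text
[599.24495095 -59.13966612  64.60003735] [-0.74846768 -0.6313761  -0.5702163 ] [-0.39  0.52  1.88  0.93  0.32 -2.88]
```

View pics/i.png

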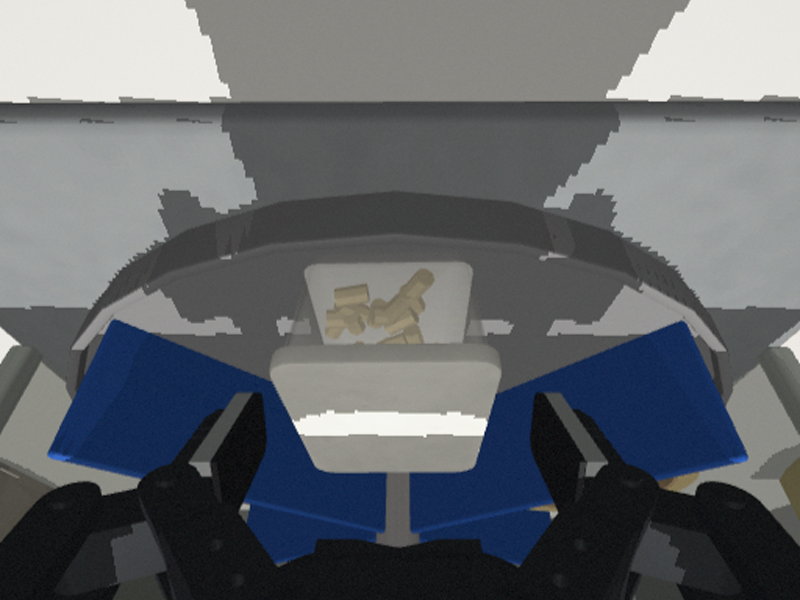

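drive_tool --commands "-0.05 -0.01 0 -0.005 0.06 0 100;-0.05 -0.01 0 -0.005 0.06 0 100;0 0 0 0 0 0 100;0 0 0 0 0 0 100"

```text
time_s: 15.88
eef_pos: [589.7, -61.1, 64.0]
ee_rot: [0.248, -0.037, 0.968, 0.006]
force: [-0.0, 0.5, -0.3]
grip_width: 0.996
grip_force: 0.0
```

```bash
python3 - <<'E'
from h import *
s=sense(); print(s["eef_pos"],s["force"],s["joints"].round(2)); print(R.from_quat(s["ee_rot"],scalar_first=True).as_matrix().round(3))
E
```

```text
[589.66937043 -61.07583709  63.96437974] [-0.03719661  0.54995544 -0.29509052] [-0.39  0.51  1.85  0.6   0.38 -2.55]
[[-0.874 -0.075  0.48 ]
 [-0.069  0.997  0.03 ]
 [-0.481 -0.007 -0.877]]
```

drive_tool --commands "0 -0.01 -0.05 0 0 0 100;0 0 -0.05 0 0 0 100;0 0 0 0 0 0 80;0 0 0 0 0 0 70;0 0 0 0 0 0 60;0 0 0 0 0 0 50;0 0 0 0 0 0 40;0 0 0 0 0 0 40;0 0 0 0 0 0 40" --force 30

```text
time_s: 16.63
eef_pos: [589.4, -62.0, 52.7]
ee_rot: [0.247, -0.037, 0.968, 0.006]
force: [-0.2, -0.7, -0.5]
grip_width: 0.666
grip_force: 31.8
```

```bash
python3 - <<'E'
from h import *
s=sense(); print(s["eef_pos"],s["force"],s["joints"].round(2),s["grip_width"],s["grip_force"])
E
```

```text
[589.43242743 -61.95922625  52.74271706] [-0.2060062  -0.68878111 -0.47803309] [-0.39  0.53  1.86  0.63  0.36 -2.59] 0.6664020825338289 31.750624179840088
```

drive_tool --commands "-0.02 0 0.05 0 0 0 40;-0.04 0 0.08 0 0 0 40;-0.05 0 0.1 0 0 0 40;-0.1 -0.01 0.05 0 0 0 40;-0.15 -0.01 0.05 0 0 0 40;-0.2 -0.01 0.05 0 0 0 40;-0.2 -0.01 0.05 0 0 0 40;-0.2 -0.01 0.05 0 0 0 40;-0.2 -0.01 0.1 0 0 0 40;-0.2 0 0.1 0 0 0 40;-0.15 0 0.1 0 0 0 40;-0.1 0 0.05 0 0 0 40;0 0 0 0 0 0 40;0 0 0 0 0 0 40"

```text
time_s: 17.8
eef_pos: [428.6, -68.2, 136.5]
ee_rot: [0.248, -0.037, 0.968, 0.006]
force: [0.6, -0.1, -0.7]
grip_width: 0.663
grip_force: 31.9
```

```bash
python3 - <<'E'
from h import *
s=sense(); print(s["joints"].round(2),s["grip_width"],s["grip_force"])
p=capture("side"); print([(x["position"],round(x["confidence"],2)) for x in boxes_of(p,"parts_box")])
w=capture("wrist"); o=np.hstack([p["pixels"][100:340,60:420],cv2.resize(w["pixels"],(320,240))])
cv2.imwrite("pics/j.png",o)
g=lambda uv,z=9:at_z(p,uv,z)
E
```

```text
[-0.6   0.07  2.23  0.63  0.52 -2.75] 0.6634274351887275 31.87743365764618
[([249.3, 229.3], 0.84), ([301.9, 285.6], 0.2)]
```

View pics/j.png

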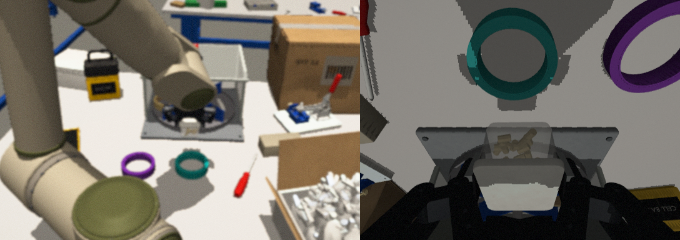

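drive_tool --commands "0 0.1 0 0 0 0.03 40;0 0.2 0 0 0 0.03 40;0 0.25 0 0 0 0.03 40;0 0.25 0 0 0 0.03 40;0 0.25 0 0 0 0.03 40;0 0.25 0 0 0 0.03 40;0 0.25 0 0 0 0.03 40;0 0.25 0 0 0 0.03 40;0 0.25 0 0 0 0.03 40;0 0.25 0 0 0 0.03 40;0 0.25 0 0 0 0.03 40;0 0.25 0 0 0 0.03 40;0 0.25 0 0 0 0.03 40;0 0.25 0 0 0 0.03 40;0 0.25 0 0 0 0.03 40;0 0.25 0 0 0 0 40;0 0.2 0 0 0 0 40;0 0.1 0 0 0 0 40;0 0 0 0 0 0 40;0 0 0 0 0 0 40"

```text
time_s: 19.62
eef_pos: [427.7, 342.6, 135.1]
ee_rot: [0.241, -0.208, 0.947, 0.05]
force: [-0.5, -0.9, 0.3]
grip_width: 0.663
grip_force: 31.9
```

```bash
python3 - <<'E'
from h import *
s=sense(); print(s["eef_pos"],s["joints"].round(2),s["grip_width"],s["grip_force"]); Q=R.from_quat(s["ee_rot"],scalar_first=True).as_matrix();print(Q.round(3))
w=capture("wrist"); im=cv2.resize(w["pixels"],(800,600),interpolation=cv2.INTER_CUBIC)
hsv=cv2.cvtColor(w["pixels"],cv2.COLOR_BGR2HSV); m=cv2.inRange(hsv,(18,120,80),(35,255,255))
for n in("tray_floor","parts_box"): print(n,[(x["position"],round(x["confidence"],2),at_z(w,x["position"],5,s).round()) for x in boxes_of(w,n)])
for c in [(535,314,9),(397,252.5,9),(343,374,9),(479,437,9)]:
    u=proj(w,c,s); print(u.round()); cv2.circle(im,tuple((u*1.5625).astype(int)),5,(0,0,255),2)
cv2.imwrite("pics/k.png",im)
E
```

```text
[427.66483673 342.57299432 135.05475306] [ 0.47  0.31  1.92 -0.06  0.41 -1.48] 0.6632917644495991 31.878551244735718
[[-0.797 -0.418  0.436]
 [-0.369  0.909  0.194]
 [-0.477 -0.006 -0.879]]
tray_floor [([253.8, 104.6], 0.82, array([413., 335.,   5.]))]
parts_box [([255.0, 266.5], 0.58, array([626., 434.,   5.]))]
[184. 201.]
[144.  36.]
[357.  40.]
[320. 202.]
```

View pics/k.png

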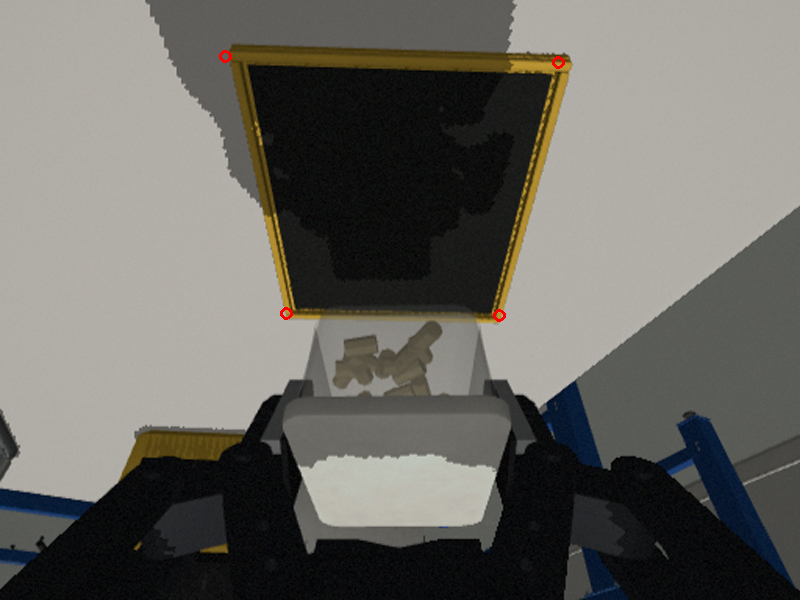

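drive_tool --commands "0.01 0 -0.1 0 0 0 40;0.01 -0.01 -0.2 0 0 0 40;0.01 -0.01 -0.2 0 0 0 40;0 0 -0.2 0 0 0 40;0 0 -0.15 0 0 0 40;0 0 -0.1 0 0 0 40;0 0 -0.06 0 0 0 40;0 0 0 0 0 0 40;0 0 0 0 0 0 40"

```text
time_s: 20.52
eef_pos: [431.7, 339.8, 35.1]
ee_rot: [0.242, -0.207, 0.947, 0.05]
force: [0.6, -0.0, -0.5]
grip_width: 0.66
grip_force: 31.9
```

drive_tool --commands "0 0 -0.02 0 0 0 40;0 0 -0.02 0 0 0 40;0 0 -0.01 0 0 0 40;0 0 0 0 0 0 40;0 0 0 0 0 0 40"

```text
time_s: 20.93
eef_pos: [431.5, 340.1, 29.9]
ee_rot: [0.242, -0.207, 0.947, 0.05]
force: [-0.2, 0.5, -0.4]
grip_width: 0.666
grip_force: 31.9
```

drive_tool --commands "0 0 -0.01 0 0 0 40;0 0 0 0 0 0 40;0 0 0 0 0 0 40"

```text
time_s: 21.18
eef_pos: [431.4, 340.0, 28.8]
ee_rot: [0.242, -0.207, 0.947, 0.05]
force: [0.3, 0.8, -0.3]
grip_width: 0.663
grip_force: 31.9
```

drive_tool --commands "0 0 -0.01 0 0 0 40;0 0 0 0 0 0 40;0 0 -0.005 0 0 0 40;0 0 0 0 0 0 40"

```text
time_s: 21.52
eef_pos: [431.9, 340.3, 28.6]
ee_rot: [0.243, -0.207, 0.946, 0.05]
force: [-7.5, -4.9, 15.2]
grip_width: 0.666
grip_force: 34.0
```

drive_tool --commands "0 0 0.01 0 0 0 40;0 0 0 0 0 0 40;0 0 0 0 0 0 70;0 0 0 0 0 0 75;0 0 0 0 0 0 80;0 0 0 0 0 0 85;0 0 0 0 0 0 85;0 0 0 0 0 0 85;-0.04 -0.02 0.09 0 0 0 85;-0.07 -0.03 0.14 0 0 0 85;-0.1 -0.04 0.2 0 0 0 85;-0.13 -0.06 0.26 0 0 0 85;-0.13 -0.06 0.26 0 0 0 85;-0.13 -0.06 0.26 0 0 0 85;0 0 0 0 0 0 85;0 0 0 0 0 0 85"

```text
time_s: 22.85
eef_pos: [371.6, 313.2, 150.5]
ee_rot: [0.243, -0.207, 0.946, 0.05]
force: [-0.3, 0.0, -1.1]
grip_width: 0.85
grip_force: 0.0
```

```bash
python3 - <<'E'
from h import *
s=sense(); w=capture("wrist")
print([(x["position"],round(x["confidence"],2),at_z(w,x["position"],30,s).round()) for x in boxes_of(w,"parts_box")])
q=capture("side")
o=np.zeros((400,800,3),np.uint8); o[:330,:440]=cv2.resize(w["pixels"],(440,330)); o[:324,440:]=cv2.resize(q["pixels"][135:243,195:315],(360,324),interpolation=cv2.INTER_CUBIC)
cv2.imwrite("pics/l.png",o)
E
```

```text
[([254.0, 186.1], 0.84, array([427., 337.,  30.]))]
```

View pics/l.png

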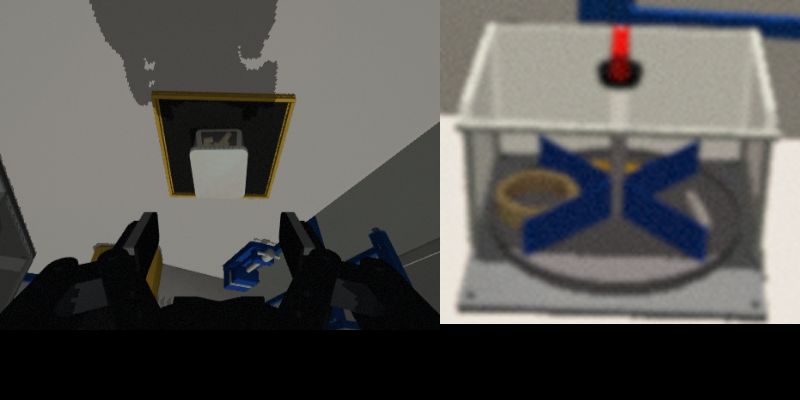

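The last picture shows the box flat and centred in the tray, around (218,165). The tape, marker and sleeve are still in their bays, and the gripper is clear.

```bash
python3 -c "from rig import *; print(finish_job())"
```

```text
the job is handed in; nothing more can be done
None
```

I turned the carousel by the knob until the parts box stood at the open front, took the box out level and set it down flat in the yellow tray, then handed the job in at about 23 s; while turning, the knob grip sat a few mm off the axis and the wrist force reached about 49 N (limit 120 N).

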